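# Weigh the yellow-dot core slice from the sloped rack

### The job

Weigh the asphalt core slice with the yellow dot: it sits tight behind the front lip of its bay in the sloped rack, so first draw it back up the bay with a fingertip pressed on its top, until it lies at least 2 cm clear of the lip, then pick it up. Set it down dot side up in the middle of the balance's pan, resting on the pan before you let go. Leave the other slices, the standing core and the brass weight where they are.

Things in the scene. Friction and masses are not known exactly. Their poses are not given: they have to be found in the camera images.
- rack: Fixed rack of three sloped bays side by side, grey floor, blue walls, on feet. Its frame is tilted with the floor: origin on the floor's upper face, middle bay, at the inner face of the front lip, about 28 above the table; x runs up the slope away from the lip (10 degrees above level), y across the bays (centres at y = -56, 0, +56), z square to the floor.
- lip (a point): Middle of the top edge of the rack's front lip, which is 6 thick and 30 high above the bay floor. Each bay is 52 wide and 136 long from the lip to the rear wall (23 high); the dividers between and beside the bays are 4 thick and 26 high above the floor. The floor is fairly slippery, but a slice stays where it is left.
- slice_yellow: The slice to weigh: black asphalt disc with stone specks, 46 in diameter, 24 thick, about 90 g, with a yellow dot 20 wide in the middle of its top. Origin at the centre of its underside, z towards the dotted face. It starts flat on the floor of one of the bays, within 5 of the lip, 3 from the dividers.
- slice_white: Bystander: the same kind of slice with a white dot, in another bay.
- slice_blue: Bystander: the same kind of slice with a blue dot, in another bay.
- balance: Fixed bench balance, white housing 200 x 160, 56 high, with a grey display panel on the robot's side (60 high). Origin on the table under the pan's centre, z up; the housing reaches from x = -120 to +80 and y = -80 to +80.
- pan (a point): Centre of the top face of the balance's round steel pan, 120 in diameter, 74 above the table.
- core: Bystander: standing grey-and-black stone core, 50 in diameter, 80 high, loose on the table. Origin at the centre of its underside.
- weight: Bystander: brass check weight with a knob, 30 in diameter, 44 high, loose on the table. Origin at the centre of its underside.
There are look-alikes about, which are no part of the job. Leave any green look-alike of the slice_yellow alone.

How it is judged (in metres and radians):
On the way, in this order (a step that is already met when the one before it is completed fails the run):
1. the yellow-dot slice has been drawn up its bay, at least 18 mm clear of the lip, and still lies flat on the bay's floor (x of slice_yellow in the frame of rack between 0.041 and 0.12 m and z of slice_yellow in the frame of rack between -0.005 and 0.005 m and angle between the z axis of slice_yellow and the z axis of rack, either way round below 0.12 rad), for 0.2 s.
2. the slice rests on the pan while the fingers still hold it (contact force between slice_yellow and balance above 0.2 N and contact force between the fingers and slice_yellow above 0.5 N and distance between slice_yellow and pan below 0.035 m), for 0.05 s.
At the end, for the whole second after the job is handed in: The yellow-dot slice lies flat and still on the pan, dot side up (within 0.1 rad), its centre within 25 mm of the pan's centre; the other two slices are within 12 mm, the core and the weight within 20 mm, of where they started (horizontal distance between slice_yellow and pan below 0.025 m and z of slice_yellow in the frame of pan between -0.004 and 0.004 m and angle between slice_yellow's own z axis and vertical below 0.1 rad and linear speed of slice_yellow below 0.01 m/s and distance of each of slice_white, slice_blue from where it was at the start of the episode below 0.012 m and distance of each of core, weight from where it was at the start of the episode below 0.02 m); the robot touches nothing.
It fails at once if another slice is shifted by more than 15 mm (distance of any of slice_white, slice_blue from where it was at the start of the episode above 0.015 m).
It fails at once if the core or the brass weight is knocked over (angle between any of core, weight's own z axis and vertical above 0.5 rad).
It also fails if it takes over 54 s, if anything falls off the work surface, if the arm or the gripper's body presses on something with over 40 N, if the wrist force passes 120 N, or if a joint passes its speed limit or range.

### The arm

A 6-joint arm with a two-finger parallel gripper is mounted at the origin on the work surface. World frame = base frame: x ahead of the robot, y to its left, z up, the work surface at z = 0. Lengths are in mm, angles in degrees, forces in N, time in s.
With the tool pointing down it reaches from about 300 to 850 mm from the base axis. Payload 4.2 kg.
Tool frame: the origin (TCP) lies midway between the tips of the shut fingers; the grasp point (between the pads) lies 19 mm behind it; z points along the fingers, y is the line along which they close (so a half turn about z gives the same grasp; the last joint's range is limited). The gripper opens to 91 mm and grips with 3 to 60 N. Pads are 32 mm wide; open, the fingers measure 118 mm over their backs; the gripper's body (76 mm by 178 mm) begins 60 mm behind the grasp point.
Start: joints at [-77.292, 18.312, 89.639, -0, 72.044, -1.146], TCP at [137.686, -558.288, 213.976] pointing down, gripper open.
Joint ranges: [-177.97, 177.97], [-48.28, 115.42], [12.27, 149.76], [-77.06, 257.06], [2.81, 150.46], [-146.56, 146.56]. Speed limits (degrees/s): [147.25, 147.25, 180, 180, 180, 180].

### API

Orientations are given as [roll, pitch, yaw] about the fixed x, y, z axes, in that order (R = Rz(yaw) Ry(pitch) Rx(roll)).
In Python, from workcell import state, grab_frame, camera_model, workorder gives the robot as it stands.
- The arm moves only by the tool carry_out, never from a script. Its argument "commands" is a list of rows, each a list of 7 numbers: the turn, a rotation vector about the tool's x, y, z in degrees, then the shift along the tool's x, y, z in mm, then the opening, from -1 (shut) to 1 (fully open). In form: [[ax, ay, az, dx, dy, dz, hand], ...]. A call has 1 to 20 rows; each row is the pose to reach, as a shift and turn from the pose commanded when the call began, along the tool's axes at that moment; what a row does not reach only later rows make up. A row lasts 1/10 s, in which the tool goes at most 50 mm and 8.59 degrees, less where a joint would pass 70% of its speed; a pose out of reach is approached as far as the arm can. A call with a gripper value outside its range is refused whole. The fingers move at their own pace and stop on an object; "force" is the grip in N (left out, the last holds). Time passes only in rows, so rows that repeat a pose let the fingers close. It gives the time, the measured TCP pose, the force, the opening and the grip force at its end, in the units of the state.
- state(): the state, without advancing time (a new reading comes with each control period).
- grab_frame(name): name is "scene" or "top" or "wrist"; returns the picture (384x512x3 uint8, red, green, blue); there is no depth.
- camera_model(name): a dict with "fx", "fy", "cx", "cy" (pixels), "dist" ([k1, k2, p1, p2, k3] as OpenCV has them; the pictures are not rectified), "origin" and "rotation" of the camera in the world; the wrist camera has in their place "mount" (4x4, takes a point from camera to tool coordinates, whose origin is the TCP and whose axes are the flange's). Camera axes: x right, y up, looking along -z (the intrinsics and any distortion apply to the point x, -y, -z); pixel columns grow to the right and rows downward; lengths in mm; the calibration is good to about 2 mm. A picture is of the moment at which its call begins: read the wrist's pose just before it. camera_model takes no time and is no camera call.
- workorder.job_done(): hands the job in; it is judged then, once.
The state is a dict: "time_s": time; "qpos": joint angles; "qvel": joint speeds; "effort": joint torques, N m; "ee_pos": TCP position; "ee_rot": TCP orientation; "force": force on the tool from outside, world axes, zero at the start; "torque": the same for the moment, N m; "gripper_width": finger opening in mm; "gripper_force": force on a finger pad.
Only numpy, scipy, OpenCV 4.12 (cv2) and the standard library are available. Lean on these libraries where they do the work, as an engineer would, in place of code of your own. Each camera call takes 0.05 s, during which the arm holds its last target. There are 200 camera calls.

## Working session

There is one attempt and no reset: what is moved stays moved. The work goes in short steps, Python scripts to look and compute and a tool call to move; the robot and the scene stay as the last step left them, time stands still between calls to the robot, and variables do not carry over. Pictures are saved under pics/ and viewed, at most 10 in all, crops included, and the job is handed in when it is done.

Besides the shell and the picture viewer there is one more tool, called after ">>>" in YAML: its name, and indented under it one key for each argument. carry_out: Moves the arm, as the interface text tells. Its arguments: {"type":"object","properties":{"commands":{"type":"array"},"force":{"type":"number"}},"required":["commands"]}

```bash
ls; mkdir -p pics; python3 - <<'E'
from workcell import *
import cv2
for n in("scene","top"):
    cv2.imwrite(f"pics/{n}0.png",grab_frame(n)[:,:,::-1]); print(camera_model(n))
print(camera_model("wrist")); print(state())
E
```

```text
pics
{'fx': 497.54554327221365, 'fy': 497.54554327221365, 'cx': 256.8749236383632, 'cy': 194.50220257718982, 'dist': array([-0.05657782,  0.        ,  0.        ,  0.        ,  0.        ]), 'origin': array([879.57824177, 443.74174708, 903.81585206]), 'rotation': array([ 34.21506087,   0.16113518, 146.65395846])}
{'fx': 353.1482154763199, 'fy': 353.1482154763199, 'cx': 254.174293265816, 'cy': 192.88236647257168, 'dist': array([-0.08024402,  0.        ,  0.        ,  0.        ,  0.        ]), 'origin': array([484.20380886, -31.54324339, 877.47029654]), 'rotation': array([  4.85160143,   1.91940391, -91.24245624])}
{'fx': 287.2225475294579, 'fy': 287.2225475294579, 'cx': 256.05937145188625, 'cy': 196.66136161883216, 'dist': array([-0.02970868,  0.        ,  0.        ,  0.        ,  0.        ]), 'mount': array([[ 1.29559679e-03,  9.59558611e-01,  2.81505938e-01,
         7.95383939e+01],
       [ 9.99998823e-01, -1.01189041e-03, -1.15318033e-03,
        -4.82357479e-01],
       [-8.21690956e-04,  2.81507101e-01, -9.59558793e-01,
        -1.71239223e+02],
       [ 0.00000000e+00,  0.00000000e+00,  0.00000000e+00,
         1.00000000e+00]])}
{'time_s': 0.1, 'qpos': array([-7.72935806e+01,  1.83487962e+01,  8.96985675e+01, -1.43610160e-03,
        7.20433432e+01, -1.14434672e+00]), 'qvel': array([-0.03108127, -0.26590993, -0.18435544,  0.04350878, -0.06977263,
       -0.01084133]), 'effort': array([ 5.92369015e-04, -4.13332307e+01, -2.32508701e+01,  7.29867071e-02,
        4.22359735e-02, -6.95839094e-05]), 'ee_pos': array([ 137.56281989, -557.84873006,  213.20189595]), 'ee_rot': array([-1.79909284e+02, -4.46357935e-04,  1.38512096e+01]), 'force': array([-0.08794798,  0.38911585, -0.134217  ]), 'torque': array([0.00554665, 0.00426751, 0.00476926]), 'gripper_force': 0.0, 'gripper_width': 91.53070983867083}
```

View pics/top0.png

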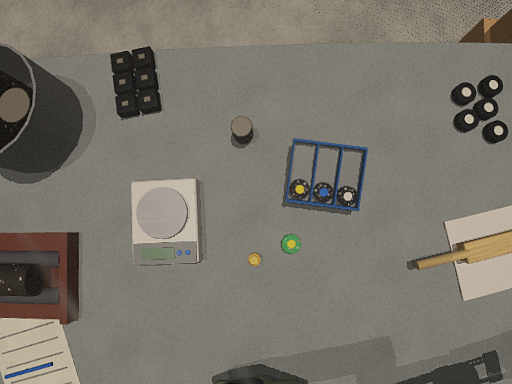

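View pics/scene0.png

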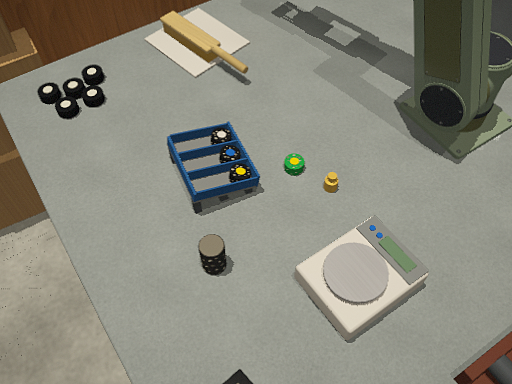

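Top view: yellow dot at (300,189) in the bay on the +y side, with blue (323,192) and white (347,196) beside it. The pan is near (162,213) and the core near (241,130). In the scene view the yellow dot is at (240,172) and the pan at about (355,272). I'll segment these and triangulate.

```bash
cat > h.py <<'E'
import numpy as np, cv2
from scipy.spatial.transform import Rotation as R
from scipy.optimize import least_squares
from workcell import *
def cam(n,s=None):
    m=camera_model(n)
    if n=="wrist":
        Rt=R.from_euler('xyz',s["ee_rot"],degrees=True).as_matrix()
        M=m["mount"]; Rc=Rt@M[:3,:3]; o=s["ee_pos"]+Rt@M[:3,3]
    else: Rc=R.from_euler('xyz',m["rotation"],degrees=True).as_matrix(); o=m["origin"]
    K=np.array([[m["fx"],0,m["cx"]],[0,m["fy"],m["cy"]],[0,0,1]])
    return K,np.array(m["dist"]),Rc,np.array(o)
def proj(c,P):
    K,d,Rc,o=c; p=((np.atleast_2d(P)-o)@Rc)*[1,-1,-1]
    return cv2.projectPoints(p,np.zeros(3),np.zeros(3),K,d)[0][:,0]
def ray(c,uv):
    K,d,Rc,o=c; q=cv2.undistortPoints(np.array([[uv]],float),K,d)[0,0]
    v=Rc@np.array([q[0],-q[1],-1]); return o,v/np.linalg.norm(v)
def atz(c,uv,z):
    o,v=ray(c,uv); return o+v*(z-o[2])/v[2]
def tri(obs):
    f=lambda P:np.concatenate([proj(c,P)[0]-uv for c,uv in obs])
    r=least_squares(f,[500,0,50]); return r.x,np.abs(r.fun).max()
def blobs(img,lo,hi,amin=15):
    m=cv2.inRange(cv2.cvtColor(img,cv2.COLOR_RGB2HSV),np.array(lo),np.array(hi))
    n,_,st,ce=cv2.connectedComponentsWithStats(m)
    return [(tuple(ce[i].round(1)),int(st[i,4])) for i in range(1,n) if st[i,4]>=amin]
YEL=((22,150,120),(34,255,255))
E
python3 - <<'E'
from h import *
I={n:cv2.imread(f"pics/{n}0.png")[:,:,::-1].copy() for n in("top","scene")}
for n in I:
    print(n,"Y",blobs(I[n],*YEL))
    print("B",blobs(I[n],(100,120,150),(120,255,255)))
    print("wall",blobs(I[n],(100,120,40),(120,255,255),60))
t=cv2.resize(I["top"][130:220,275:375],None,fx=5,fy=5,interpolation=cv2.INTER_CUBIC)
s=cv2.resize(I["scene"][115:215,160:270],None,fx=5,fy=5,interpolation=cv2.INTER_CUBIC)
h=np.zeros((600-50,800,3),np.uint8)
s=cv2.resize(s,None,fx=.6,fy=.6)
h[:450,:500]=t; h[:300,500:800]=s[:300,:300]
cv2.imwrite("pics/crop1.png",h[:450,:,::-1])
E
```

```text
top Y [((np.float64(299.2), np.float64(188.8)), 63), ((np.float64(290.8), np.float64(243.4)), 53)]
B [((np.float64(323.4), np.float64(191.8)), 47), ((np.float64(187.2), np.float64(251.9)), 18)]
wall [((np.float64(326.7), np.float64(175.4)), 760), ((np.float64(323.4), np.float64(191.8)), 65), ((np.float64(28.8), np.float64(370.0)), 154)]
scene Y [((np.float64(293.9), np.float64(160.8)), 52), ((np.float64(240.3), np.float64(170.5)), 62), ((np.float64(332.0), np.float64(175.1)), 47), ((np.float64(330.0), np.float64(181.8)), 39)]
B [((np.float64(232.4), np.float64(130.0)), 22), ((np.float64(181.9), np.float64(165.6)), 83), ((np.float64(230.0), np.float64(151.9)), 47), ((np.float64(253.8), np.float64(167.5)), 22), ((np.float64(241.5), np.float64(180.5)), 30), ((np.float64(372.3), np.float64(227.2)), 22), ((np.float64(379.3), np.float64(234.5)), 25)]
wall [((np.float64(210.9), np.float64(161.7)), 2527)]
```

View pics/crop1.png

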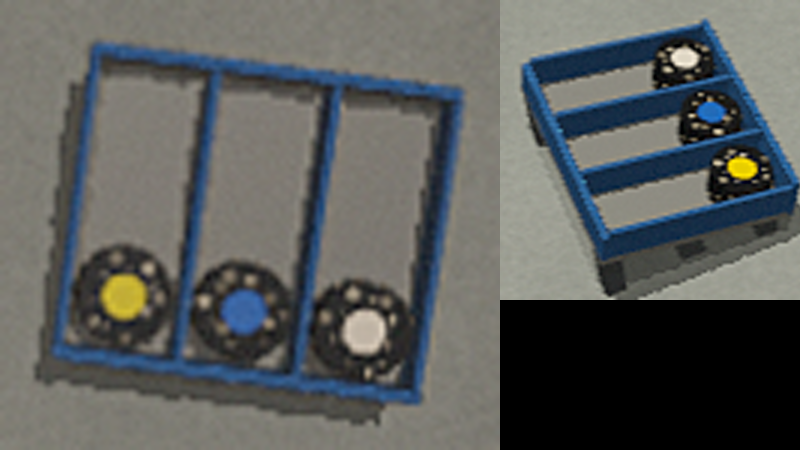

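The crop shows the rack's outer top corners (in top-view pixels: front (285.6,201) and (358.6,210), rear (293.6,138.6) and (367.2,147.6)). The yellow slice is touching or close to the lip. Next I'll fit the rack pose and the pan.

```bash
python3 - <<'E'
from h import *
T,S=cam("top"),cam("scene")
C=np.array([[-6,86,30],[-6,-86,30],[140,86,23],[140,-86,23]],float)
ut=np.array([[285.6,201],[358.6,210],[293.6,138.6],[367.2,147.6]])
us=np.array([[258.7,176.4],[228.9,123],[195,194.5],[168.2,136.3]])
def w(p,P): return R.from_euler('ZY',[p[3],-10],degrees=True).apply(P)+p[:3]
f=lambda p:np.r_[(proj(T,w(p,C))-ut).ravel(),(proj(S,w(p,C))-us).ravel()]
r=least_squares(f,[500,-100,28,-7]); print("rack",r.x.round(1),r.fun.round(1))
y,e=tri([(T,(299.2,188.8)),(S,(240.3,170.5))]); b,e2=tri([(T,(323.4,191.8)),(S,(230,151.9))])
inv=lambda P:R.from_euler('ZY',[r.x[3],-10],degrees=True).inv().apply(P-r.x[:3])
print("yel",y.round(1),e,inv(y).round(1),"blue",b.round(1),e2,inv(b).round(1))
I={n:cv2.imread(f"pics/{n}0.png")[:,:,::-1].copy() for n in("top","scene")}
for n,c,(u,v) in(("top",T,(162,213)),("scene",S,(355,272))):
    g=cv2.cvtColor(I[n],cv2.COLOR_RGB2GRAY).astype(int); m=(abs(g-g[v,u])<12).astype(np.uint8)
    m=cv2.morphologyEx(m,cv2.MORPH_OPEN,np.ones((5,5),np.uint8))
    k,l=cv2.connectedComponents(m); q=(l==l[v,u]).astype(np.uint8)
    ct=max(cv2.findContours(q,0,2)[0],key=cv2.contourArea); E=cv2.fitEllipse(cv2.convexHull(ct)); print(n,E,q.sum(),atz(c,E[0],74).round(1))
    W=[(255,)]
print("core",atz(T,(241,123),80),"wt",atz(T,(254.5,259.5),44), "green",atz(T,(290.8,243.4),24))
for n,c in(("top",T),("scene",S)):
    hsv=cv2.cvtColor(I[n],cv2.COLOR_RGB2HSV)
E
```

```text
rack [ 531.3 -164.2   23.1   -8.9] [-0.4  0.2 -0.3  0.8 -0.2  0.3 -0.2  0.9  0.5  0.2 -0.8 -1.2 -0.9  0.7
 -1.1  0.2]
yel [ 560.9 -110.2   56.9] 0.278508770590264 [26.4 57.9 29.6] blue [ 552.4 -166.2   56.3] 0.3472932819572918 [26.6  1.3 29.1]
top ((160.90028381347656, 212.2486114501953), (49.77931213378906, 51.825626373291016), 29.2945613861084) 2031 [513.4 210.2  74. ]
scene ((355.4528503417969, 271.440673828125), (56.821205139160156, 65.84342956542969), 112.04955291748047) 2952 [514.4 212.8  74. ]
core [715.70320736  20.71626993  80.        ] wt [399.20787089  -2.52409221  44.        ] green [433.72069518 -89.64251591  24.        ]
```

```bash
cat >> h.py <<'E'
RO=np.array([531.,-164.,28.]); RY=-8.9
RR=R.from_euler('ZY',[RY,-10],degrees=True)
def rack(P): return RO+RR.apply(P)
def inrack(P): return RR.inv().apply(np.array(P)-RO)
# tool orientation square to the bay floor: y along rack x, z = -rack z
RT=R.from_matrix(np.c_[RR.apply([0,1,0]),RR.apply([1,0,0]),RR.apply([0,0,-1])])
def row(P,Rg,s=None):
    s=s or state(); r=R.from_euler('xyz',s["ee_rot"],degrees=True)
    return (r.inv()*Rg).as_rotvec(degrees=True).round(2),r.inv().apply(P-s["ee_pos"]).round(1)
E
python3 - <<'E'
from h import *
exec(open('/dev/null').read())
T,S=cam("top"),cam("scene")
for n,c,u in(("y",T,(299.2,188.8)),("b",T,(323.4,191.8)),("w",T,(347.5,196.2))):print(n,inrack(atz(c,u,56.2)).round(1))
C=np.array([[-6,86,30],[-6,-86,30],[140,86,23],[140,-86,23]],float)
ut=np.array([[285.6,201],[358.6,210],[293.6,138.6],[367.2,147.6]])
us=np.array([[258.7,176.4],[228.9,123],[195,194.5],[168.2,136.3]])
w=lambda p:R.from_euler('ZY',[p[2],-10],degrees=True).apply(C)+[p[0],p[1],28]
f=lambda p:np.r_[(proj(T,w(p))-ut).ravel(),(proj(S,w(p))-us).ravel()]
print(least_squares(f,[530,-160,-9]).x)
print(row(np.array([561,-110,57.])+RR.apply([0,0,90]),RT))
E
```

```text
y [26.5 57.4 24. ]
b [26.8  0.7 23.9]
w [ 24.  -56.2  24.4]
[ 531.69206513 -162.24961423   -8.92175531]
(array([ -8.9 ,   5.81, -67.08]), array([ 503.9, -339.4,   68.1]))
```

>>> carry_out:
  commands:
    - [-8.9, 5.8, -67.1, 504, -339.5, 68, -1]
    - [-8.9, 5.8, -67.1, 504, -339.5, 68, -1]
    - [-8.9, 5.8, -67.1, 504, -339.5, 68, -1]
    - [-8.9, 5.8, -67.1, 504, -339.5, 68, -1]
    - [-8.9, 5.8, -67.1, 504, -339.5, 68, -1]
    - [-8.9, 5.8, -67.1, 504, -339.5, 68, -1]
    - [-8.9, 5.8, -67.1, 504, -339.5, 68, -1]
    - [-8.9, 5.8, -67.1, 504, -339.5, 68, -1]
    - [-8.9, 5.8, -67.1, 504, -339.5, 68, -1]
    - [-8.9, 5.8, -67.1, 504, -339.5, 68, -1]
    - [-8.9, 5.8, -67.1, 504, -339.5, 68, -1]
    - [-8.9, 5.8, -67.1, 504, -339.5, 68, -1]
    - [-8.9, 5.8, -67.1, 504, -339.5, 68, -1]
    - [-8.9, 5.8, -67.1, 504, -339.5, 68, -1]
    - [-8.9, 5.8, -67.1, 504, -339.5, 68, -1]
    - [-8.9, 5.8, -67.1, 504, -339.5, 68, -1]
    - [-8.9, 5.8, -67.1, 504, -339.5, 68, -1]
    - [-8.9, 5.8, -67.1, 504, -339.5, 68, -1]
  force: 10

```text
time_s: 1.9
ee_pos: [545.2, -109.1, 146.3]
ee_rot: [170.0, 0.1, 81.0]
force: [-0.2, -0.6, 0.3]
gripper_width: 0.4
gripper_force: 0.0
```

```bash
python3 - <<'E'
from h import *
s=state(); g=grab_frame("wrist"); c=cam("wrist",s)
print(s["time_s"],s["ee_pos"].round(1),s["ee_rot"].round(2),inrack(s["ee_pos"]).round(1),s["force"].round(1),s["gripper_width"])
print(blobs(g,*YEL))
for uv,a in blobs(g,*YEL):
    if a>60: p=atz(c,uv,56.3); print(p.round(1),inrack(p).round(1))
print(blobs(g,(100,120,150),(120,255,255),60))
print(row(rack([26,57,64]),RT,s))
cv2.imwrite("pics/w1.png",g[:,:,::-1])
E
```

```text
1.9 [ 545.2 -109.1  146.3] [1.6995e+02 1.0000e-01 8.1020e+01] [ 26.   56.5 115.5] [-0.2 -0.6  0.3] 0.4402489005793689
[((np.float64(120.9), np.float64(194.7)), 331), ((np.float64(256.2), np.float64(198.5)), 309)]
[443.1 -82.2  56.3] [-93.1  67.2  45.1]
[ 561.1 -110.6   56.3] [26.1 57.4 24.1]
[((np.float64(351.4), np.float64(201.2)), 855), ((np.float64(360.0), np.float64(306.7)), 88)]
(array([ 0.05,  0.12, -0.06]), array([ 0.6, -0. , 51.5]))
```

View pics/w1.png

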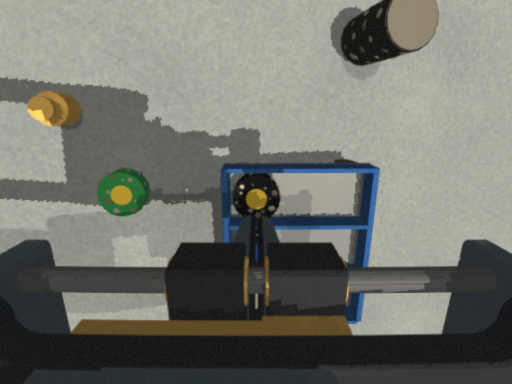

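The wrist view shows the yellow slice at (256,198) directly ahead of the shut fingers. Its position agrees with the earlier triangulation, about (26,57) in the rack frame. Going down to just above its top.

>>> carry_out:
  commands:
    - [0, 0, 0, 1, 0, 40, -1]
    - [0, 0, 0, 1, 0, 70, -1]
    - [0, 0, 0, 1, 0, 80, -1]
    - [0, 0, 0, 1, 0, 84, -1]
    - [0, 0, 0, 1, 0, 86, -1]
    - [0, 0, 0, 1, 0, 86, -1]
    - [0, 0, 0, 1, 0, 86, -1]

```text
time_s: 2.65
ee_pos: [561.3, -109.6, 62.5]
ee_rot: [169.8, 0.1, 81.1]
force: [-0.6, -0.2, 0.3]
gripper_width: 0.5
gripper_force: 0.0
```

>>> carry_out:
  commands:
    - [0, 0, 0, 0, 0, 1, -1]
    - [0, 0, 0, 0, 0, 2, -1]
    - [0, 0, 0, 0, 0, 3, -1]
    - [0, 0, 0, 0, 0, 3, -1]

```text
time_s: 3.05
ee_pos: [561.1, -109.5, 58.2]
ee_rot: [170.0, 0.1, 81.1]
force: [0.2, 0.7, 0.1]
gripper_width: 0.6
gripper_force: 0.0
```

>>> carry_out:
  commands:
    - [0, 0, 0, 0, 0, 1, -1]
    - [0, 0, 0, 0, 0, 1.5, -1]
    - [0, 0, 0, 0, 0, 2, -1]
    - [0, 0, 0, 0, 0, 2, -1]

```text
time_s: 3.45
ee_pos: [561.4, -109.6, 57.1]
ee_rot: [170.0, 0.1, 81.1]
force: [-2.4, 0.2, 7.0]
gripper_width: 0.6
gripper_force: 3.5
```

>>> carry_out:
  commands:
    - [0, 0, 0, 0, 0.5, 0.3, -1]
    - [0, 0, 0, 0, 2, 0.3, -1]
    - [0, 0, 0, 0, 4, 0.3, -1]
    - [0, 0, 0, 0, 6, 0.3, -1]
    - [0, 0, 0, 0, 8, 0.3, -1]
    - [0, 0, 0, 0, 10, 0.3, -1]
    - [0, 0, 0, 0, 12, 0.3, -1]
    - [0, 0, 0, 0, 12, 0.3, -1]

```text
time_s: 4.25
ee_pos: [572.8, -111.4, 59.1]
ee_rot: [170.0, 0.1, 81.1]
force: [-5.6, 0.8, 8.4]
gripper_width: 0.7
gripper_force: 4.9
```

```bash
python3 - <<'E'
from h import *
s=state(); g=grab_frame("scene"); c=cam("scene")
print(inrack(s["ee_pos"]).round(1),s["force"].round(1))
cv2.imwrite("pics/s1.png",cv2.resize(g[110:220,150:290],None,fx=5,fy=5)[:,:,::-1])
E
```

```text
[38.1 58.5 24.9] [-5.6  0.8  8.4]
```

View pics/s1.png

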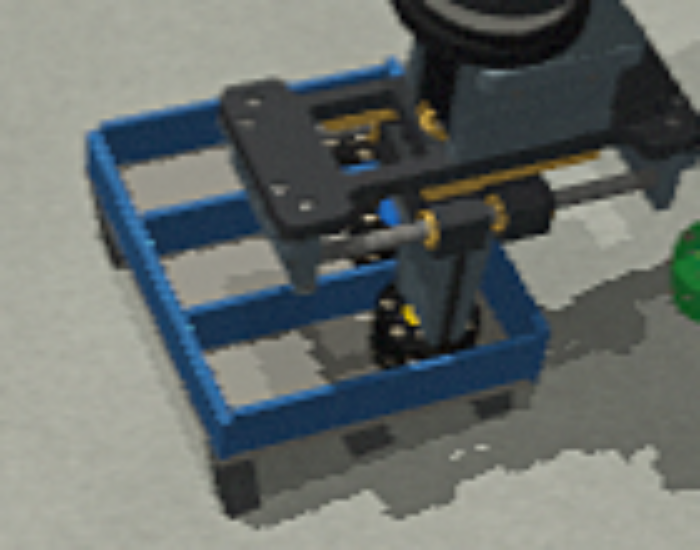

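The slice's rear edge has moved about 10 mm up the bay in the scene view, so it follows the finger. Continuing.

>>> carry_out:
  commands:
    - [0, 0, 0, 0, 2, 0, -1]
    - [0, 0, 0, 0, 4, 0, -1]
    - [0, 0, 0, 0, 6, 0, -1]
    - [0, 0, 0, 0, 8, 0, -1]
    - [0, 0, 0, 0, 10, 0, -1]
    - [0, 0, 0, 0, 12, 0, -1]
    - [0, 0, 0, 0, 14, 0, -1]
    - [0, 0, 0, 0, 16, 0, -1]
    - [0, 0, 0, 0, 18, 0, -1]
    - [0, 0, 0, 0, 20, 0, -1]
    - [0, 0, 0, 0, 22, 0, -1]
    - [0, 0, 0, 0, 24, 0, -1]
    - [0, 0, 0, 0, 26, 0, -1]
    - [0, 0, 0, 0, 28, 0, -1]
    - [0, 0, 0, 0, 30, 0, -1]
    - [0, 0, 0, 0, 30, 0, -1]
    - [0, 0, 0, 0, 30, 0, -1]

```text
time_s: 6.0
ee_pos: [602.1, -115.9, 64.4]
ee_rot: [170.0, 0.1, 81.1]
force: [-3.8, 0.5, 7.2]
gripper_width: 0.6
gripper_force: 4.4
```

>>> carry_out:
  commands:
    - [0, 0, 0, 0, 0, -5, -1]
    - [0, 0, 0, 0, 0, -30, -1]
    - [0, 0, 0, 0, 0, -60, -1]
    - [0, 0, 0, 0, 0, -90, -1]
    - [0, 0, 0, 0, 0, -90, -1]
    - [0, 0, 0, 0, 0, -90, -1]

```text
time_s: 6.6
ee_pos: [587.1, -113.4, 152.4]
ee_rot: [169.9, 0.1, 81.1]
force: [0.4, 0.3, -1.4]
gripper_width: 0.4
gripper_force: 0.0
```

```bash
python3 - <<'E'
from h import *
s=state(); g=grab_frame("wrist"); c=cam("wrist",s)
print(inrack(s["ee_pos"]).round(1),s["force"].round(1))
for uv,a in blobs(g,*YEL):
    if a>60:
        o,v=ray(c,uv); n=RR.apply([0,0,1]); P=o+v*((rack([0,0,24])-o)@n)/(v@n); print(uv,a,P.round(1),inrack(P).round(1))
t=grab_frame("top"); ct=cam("top")
for uv,a in blobs(t,*YEL):
    o,v=ray(ct,uv); P=o+v*((rack([0,0,24])-o)@n)/(v@n); print(uv,a,P.round(1),inrack(P).round(1))
cv2.imwrite("pics/w2.png",g[:,:,::-1])
E
```

```text
[ 68.5  58.6 114.2] [ 0.4  0.3 -1.4]
(np.float64(78.3), np.float64(197.0)) 332 [437.  -87.5  33.9] [-102.1   61.1   24. ]
(np.float64(255.4), np.float64(201.0)) 302 [ 601.8 -117.    63.4] [67.9 57.4 24. ]
(np.float64(290.9), np.float64(243.4)) 53 [434.3 -89.2  33.5] [-104.5   58.9   24. ]
```

View pics/w2.png

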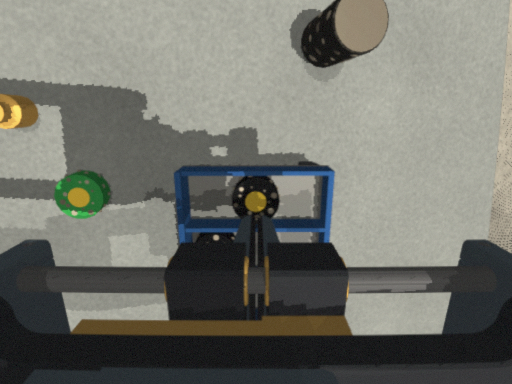

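The wrist view shows the yellow slice at (255,201), midway along its bay at rack (68,57) and well clear of the lip. Opening to about 70 mm and going down, with the grip along the bay.

>>> carry_out:
  commands:
    - [0, 0, 0, -1, -0.5, 0, 0.54]
    - [0, 0, 0, -1, -0.5, 0, 0.54]
    - [0, 0, 0, -1, -0.5, 0, 0.54]
    - [0, 0, 0, -1, -0.5, 0, 0.54]
    - [0, 0, 0, -1, -0.5, 0, 0.54]
    - [0, 0, 0, -1, -0.5, 20, 0.54]
    - [0, 0, 0, -1, -0.5, 45, 0.54]
    - [0, 0, 0, -1, -0.5, 65, 0.54]
    - [0, 0, 0, -1, -0.5, 75, 0.54]
    - [0, 0, 0, -1, -0.5, 75, 0.54]

```text
time_s: 7.7
ee_pos: [598.5, -116.3, 76.6]
ee_rot: [170.1, 0.1, 81.1]
force: [-0.9, 0.2, 0.8]
gripper_width: 69.9
gripper_force: 0.0
```

>>> carry_out:
  commands:
    - [0, 0, 0, 0, 0, 8, 0.54]
    - [0, 0, 0, 0, 0, 16, 0.54]
    - [0, 0, 0, 0, 0, 22, 0.54]
    - [0, 0, 0, 0, 0, 27, 0.54]
    - [0, 0, 0, 0, 0, 30, 0.54]
    - [0, 0, 0, 0, 0, 32, 0.54]
    - [0, 0, 0, 0, 0, 33, 0.54]
    - [0, 0, 0, 0, 0, 33, 0.54]
    - [0, 0, 0, 0, 0, 33, 0.54]

```text
time_s: 8.6
ee_pos: [605.0, -117.4, 45.7]
ee_rot: [170.0, 0.1, 81.1]
force: [-0.3, -0.1, -0.0]
gripper_width: 70.2
gripper_force: 0.0
```

```bash
python3 - <<'E'
from h import *
s=state(); print(inrack(s["ee_pos"]).round(1),s["force"].round(1),s["gripper_width"])
E
```

```text
[68.  57.4  6. ] [-0.3 -0.1 -0. ] 70.21002206003693
```

Reached without contact; go 1 mm lower and close.

>>> carry_out:
  commands:
    - [0, 0, 0, 0, 0, 1, 0.54]
    - [0, 0, 0, 0, 0, 1, 0.2]
    - [0, 0, 0, 0, 0, 1, 0]
    - [0, 0, 0, 0, 0, 1, -0.2]
    - [0, 0, 0, 0, 0, 1, -0.4]
    - [0, 0, 0, 0, 0, 1, -0.6]
    - [0, 0, 0, 0, 0, 1, -1]
    - [0, 0, 0, 0, 0, 1, -1]
    - [0, 0, 0, 0, 0, 1, -1]
    - [0, 0, 0, 0, 0, 1, -1]
  force: 15

```text
time_s: 9.6
ee_pos: [605.1, -117.4, 44.6]
ee_rot: [170.0, 0.1, 81.1]
force: [0.4, -1.1, 0.6]
gripper_width: 45.5
gripper_force: 15.0
```

>>> carry_out:
  commands:
    - [0, 0, 0, 0, 0, -3, -1]
    - [0, 0, 0, 0, 0, -10, -1]
    - [0, 0, 0, 0, 0, -25, -1]
    - [0, 0, 0, 0, 0, -50, -1]
    - [0, 0, 0, 0, 0, -80, -1]
    - [0, 0, 0, 0, 0, -110, -1]
    - [0, 0, 0, 0, 0, -130, -1]
    - [0, 0, 0, 0, 0, -130, -1]
    - [0, 0, 0, 0, 0, -130, -1]

```text
time_s: 10.5
ee_pos: [582.4, -113.6, 172.5]
ee_rot: [170.0, 0.1, 81.1]
force: [-0.4, 0.5, -1.5]
gripper_width: 45.9
gripper_force: 15.0
```

```bash
python3 - <<'E'
from h import *
s=state(); g=grab_frame("wrist")
print(s["ee_pos"],s["gripper_width"],s["force"].round(1))
cv2.imwrite("pics/w3.png",g[:,:,::-1])
Rd=R.from_euler('xyz',[180,0,81.1],degrees=True)
print(row(np.array([514,211.5,150]),Rd,s))
E
```

```text
[ 582.4244513  -113.63372519  172.50052887] 45.94596469696152 [-0.4  0.5 -1.5]
(array([10.03,  0.1 ,  0.04]), array([ 310.7, -119.8,    1.1]))
```

View pics/w3.png

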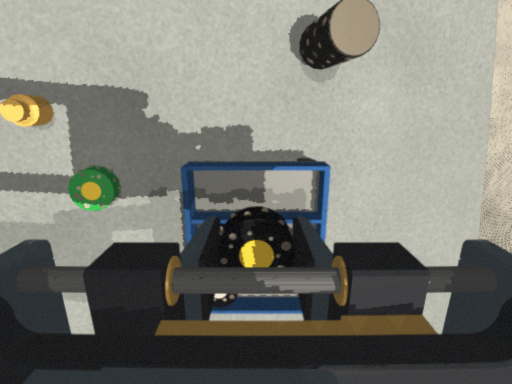

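The wrist view shows the slice held level between the pads, dot up, at (257,257). Carrying it over the pan and levelling the tool.

>>> carry_out:
  commands:
    - [1, 0, 0, 15, -6, 0, -1]
    - [2, 0, 0, 40, -16, 0, -1]
    - [3, 0, 0, 70, -27, 0, -1]
    - [4, 0, 0, 100, -39, 0, -1]
    - [5, 0, 0, 130, -50, 0, -1]
    - [6, 0, 0, 160, -62, 0, -1]
    - [7, 0, 0, 190, -73, 0, -1]
    - [8, 0, 0, 220, -85, 0, -1]
    - [9, 0, 0, 250, -96, 0, -1]
    - [10, 0, 0, 275, -106, 0, -1]
    - [10, 0, 0, 295, -114, 0, -1]
    - [10, 0, 0, 306, -118, 0, -1]
    - [10, 0.1, 0, 311, -120, 0, -1]
    - [10, 0.1, 0, 311, -120, 0, -1]
    - [10, 0.1, 0, 311, -120, 0, -1]
    - [10, 0.1, 0, 311, -120, 0, -1]

```text
time_s: 12.15
ee_pos: [514.1, 210.9, 151.1]
ee_rot: [180.0, 0.0, 81.1]
force: [-0.2, -0.3, -0.7]
gripper_width: 45.6
gripper_force: 15.0
```

```bash
python3 - <<'E'
from h import *
s=state(); g=grab_frame("wrist"); c=cam("wrist",s)
print(s["ee_pos"].round(1),s["ee_rot"].round(2),s["gripper_width"],s["force"].round(1))
for uv,a in blobs(g,*YEL):
    if a>60: print(uv,a,atz(c,uv,s["ee_pos"][2]+19.5).round(1))
cv2.imwrite("pics/w4.png",g[:,:,::-1])
E
```

```text
[514.1 210.9 151.1] [1.7997e+02 2.0000e-02 8.1070e+01] 45.602421879177015 [-0.2 -0.3 -0.7]
(np.float64(256.1), np.float64(254.2)) 722 [514.  211.2 170.6]
```

View pics/w4.png

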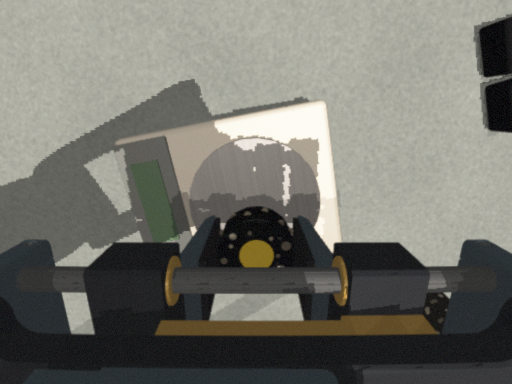

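The slice is above the pan (pan spans columns 190–320, slice at column 256), dot directly at the target xy. Lowering.

>>> carry_out:
  commands:
    - [0, 0, 0, 0, 0, 15, -1]
    - [0, 0, 0, 0, 0, 35, -1]
    - [0, 0, 0, 0, 0, 50, -1]
    - [0, 0, 0, 0, 0, 59, -1]
    - [0, 0, 0, 0, 0, 64, -1]
    - [0, 0, 0, 0, 0, 66, -1]
    - [0, 0, 0, 0, 0, 67, -1]
    - [0, 0, 0, 0, 0, 67, -1]
    - [0, 0, 0, 0, 0, 67, -1]

```text
time_s: 13.1
ee_pos: [514.3, 211.9, 84.7]
ee_rot: [179.9, -0.0, 81.1]
force: [-0.8, 1.0, 0.2]
gripper_width: 45.6
gripper_force: 15.0
```

>>> carry_out:
  commands:
    - [0, 0, 0, 0, 0, 1, -1]
    - [0, 0, 0, 0, 0, 2, -1]
    - [0, 0, 0, 0, 0, 3, -1]
    - [0, 0, 0, 0, 0, 3, -1]
    - [0, 0, 0, 0, 0, 3, -1]

```text
time_s: 13.6
ee_pos: [513.9, 211.8, 81.1]
ee_rot: [180.0, 0.0, 81.1]
force: [0.7, 0.9, -0.5]
gripper_width: 45.5
gripper_force: 15.0
```

>>> carry_out:
  commands:
    - [0, 0, 0, 0, 0, 0.5, -1]
    - [0, 0, 0, 0, 0, 1, -1]
    - [0, 0, 0, 0, 0, 1.5, -1]
    - [0, 0, 0, 0, 0, 2, -1]
    - [0, 0, 0, 0, 0, 2, -1]

```text
time_s: 14.1
ee_pos: [513.9, 211.7, 79.0]
ee_rot: [180.0, 0.0, 81.1]
force: [-0.4, 0.5, -0.1]
gripper_width: 45.6
gripper_force: 15.0
```

>>> carry_out:
  commands:
    - [0, 0, 0, 0, 0, 0.5, -1]
    - [0, 0, 0, 0, 0, 1, -1]
    - [0, 0, 0, 0, 0, 1.3, -1]
    - [0, 0, 0, 0, 0, 1.3, -1]

```text
time_s: 14.5
ee_pos: [514.0, 211.7, 78.2]
ee_rot: [180.0, -0.0, 81.1]
force: [-0.5, -0.3, 2.7]
gripper_width: 45.7
gripper_force: 15.0
```

>>> carry_out:
  commands:
    - [0, 0, 0, 0, 0, 0.3, -1]
    - [0, 0, 0, 0, 0, 0.3, -1]
    - [0, 0, 0, 0, 0, 0.3, -1]

```text
time_s: 14.8
ee_pos: [514.0, 211.8, 78.2]
ee_rot: [180.0, -0.0, 81.1]
force: [-1.7, -0.7, 4.1]
gripper_width: 45.6
gripper_force: 15.0
```

Resting on the pan while held. Opening moderately (to stay level), then rising.

>>> carry_out:
  commands:
    - [0, 0, 0, 0, 0, 0, 0.1]
    - [0, 0, 0, 0, 0, 0, 0.2]
    - [0, 0, 0, 0, 0, 0, 0.4]
    - [0, 0, 0, 0, 0, 0, 0.6]
    - [0, 0, 0, 0, 0, 0, 0.6]
    - [0, 0, 0, 0, 0, 0, 0.6]
    - [0, 0, 0, 0, 0, -5, 0.6]
    - [0, 0, 0, 0, 0, -20, 0.6]
    - [0, 0, 0, 0, 0, -50, 0.6]
    - [0, 0, 0, 0, 0, -80, 0.6]
    - [0, 0, 0, 0, 0, -110, 0.6]
    - [0, 0, 0, 0, 0, -130, 0.6]
    - [0, 0, 0, 0, 0, -130, 0.6]
    - [0, 0, 0, 0, 0, -130, 0.6]
    - [0, 0, 0, 0, 0, -130, 0.6]

```text
time_s: 16.3
ee_pos: [513.1, 211.4, 206.1]
ee_rot: [-179.9, 0.1, 81.1]
force: [-0.8, -1.0, 0.1]
gripper_width: 73.1
gripper_force: 0.0
```

```bash
python3 - <<'E'
from h import *
s=state(); g=grab_frame("wrist"); c=cam("wrist",s)
print(s["ee_pos"].round(1),s["gripper_width"])
for uv,a in blobs(g,*YEL): print(uv,a,atz(c,uv,98).round(1))
u=proj(c,[[514+60*np.cos(a),211.5+60*np.sin(a),74] for a in np.linspace(0,6.28,60)]).astype(int)
g=g.copy(); cv2.polylines(g,[u.reshape(-1,1,2)],True,(255,0,0)); cv2.imwrite("pics/w5.png",g[:,:,::-1])
t=grab_frame("top"); print(blobs(t,(100,120,150),(120,255,255)))
E
```

```text
[513.1 211.4 206.1] 73.09273320527787
(np.float64(257.1), np.float64(193.7)) 284 [513.8 212.2  98. ]
[((np.float64(323.5), np.float64(191.7)), 51), ((np.float64(178.5), np.float64(252.4)), 17), ((np.float64(186.9), np.float64(251.8)), 18)]
```

View pics/w5.png

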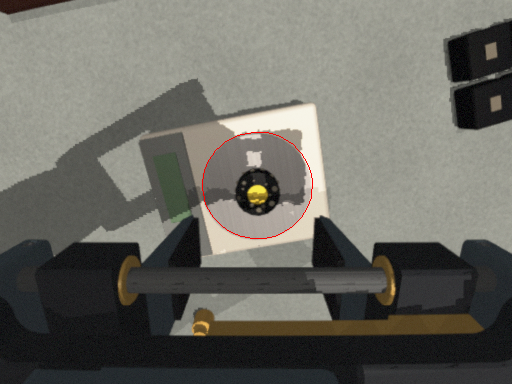

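The slice lies flat at (257,193), dot up, in the middle of the pan, and the projected circle matches the pan's edge. The blue slice is unmoved and the arm is clear. Handing in.

```bash
python3 -c "
from workcell import workorder
print(workorder.job_done())"
```

```text
the job is handed in; nothing more can be done
None
```

The yellow-dot slice was drawn about 40 mm up its bay, picked up, and set down dot side up within about 1 mm of the pan's measured centre; I handed the job in at about 16 s, and no verdict came back.

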